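# Snap the drying-room controller's cover plate onto its standoffs

## Robot

A 7-joint arm with a two-finger parallel gripper is mounted at the origin on the work surface. World frame = base frame: x ahead of the robot, y to its left, z up, the work surface at z = 0. Lengths are in mm, angles in rad, forces in N, time in s.
With the tool pointing down it reaches from about 400 to 875 mm from the base axis. Payload 4.4 kg.
Tool frame: the origin (TCP) lies at the very end of the fingers, on their centre line; the grasp point (between the pads) lies 19 mm behind it; z points along the fingers, y is the line along which they close (so a half turn about z gives the same grasp; the last joint's range is limited). The gripper opens to 85 mm and grips with 20 to 120 N. Pads are 22 mm wide; open, the fingers measure 114 mm over their backs; the gripper's body (76 mm by 85 mm) begins 54 mm behind the grasp point. The pads swing forward as they close: fully open they stand 13 mm farther back than shut.
Start: joints at [-1.238, 0.628, 0.038, 1.517, -0.027, 0.996, -0.02], TCP at [252.381, 599.017, 231.313] pointing down, gripper open.
Joint ranges: [-3.06, 3.06], [-0.37, 2.12], [-1.25, 1.32], [0.18, 2.47], [-1.1, 4.24], [0.23, 1.98], [-2.94, 2.94]. Speed limits (rad/s): [2.57, 2.57, 3.14, 3.14, 3.14, 3.14, 3.14].

## Interface

Orientations are given as [roll, pitch, yaw] about the fixed x, y, z axes, in that order (R = Rz(yaw) Ry(pitch) Rx(roll)).
In Python, from cell import ctrl gives the robot as it stands.
- The arm moves only by the tool step_arm, never from a script. Its argument "series" is a list that holds one entry, the list of rows, each a list of 7 numbers: the turn, a rotation vector about the tool's x, y, z as a fraction of full scale, then the shift along the tool's x, y, z as a fraction of full scale, then the closure, from 0 (fully open) to 1 (shut). In form: [[[ax, ay, az, tx, ty, tz, gripper], ...]]. A call has 1 to 12 rows; each row shifts and turns the commanded pose from where the row before left it, along the tool's axes as they then stand; what a row does not reach is not made up. Full scale, the value 1, is 150 mm for a shift and 45 degrees for a turn. A row lasts 1/10 s, in which the tool goes at most 50 mm and 8.59 degrees, less where a joint would pass 70% of its speed; a pose out of reach is approached as far as the arm can. A call with a number of a shift or a turn outside -1 to 1 is refused whole. A call with a gripper value outside its range is refused whole. The fingers move at their own pace and stop on an object; the grip force is fixed at half the most. Time passes only in rows, so rows that do not move let the fingers close. It gives the time, the measured TCP pose, the force, the opening and the grip force at its end, in the units of the state.
- ctrl.read_state(): the state, without advancing time (a new reading comes with each control period).
- ctrl.get_image(name): name is "scene" or "top" or "wrist"; returns a dict with "img" (480x640x3 uint8, red, green, blue), "fx", "fy", "cx", "cy" (pixels), "R" (3x3) and "t" (3): a world point X has camera coordinates R X + t. Camera axes: x right, y down, z forward; pixel columns grow to the right and rows downward; lengths in mm; the calibration is good to about 2 mm. A picture is of the moment at which its call begins. There is no depth.
- ctrl.finish_job(): hands the job in; it is judged then, once.
Trained networks look in a picture, given as the dict that the camera call returned (one of the last four; its "shot" number tells which), for a name from the list of things; names that differ only in an ending like _2 or _b are one class to them, and where a whole thing is asked for, a point or a joint stands for the part that bears it (a point fixed in the world has none). Each returns a list of dicts, best first, with "score" (0 to 1); they miss things now and then, are a little off and sometimes report something else, mostly with a low value. They report only what shows in the picture. A call takes as long as a camera call. They do not tell look-alikes from the thing itself.
- ctrl.recognise(picture, thing): "centre" ([column, row] in pixels, amid what is visible of it).
The state is a dict: "clock": time; "qpos": joint angles; "qd": joint speeds; "tau": joint torques, N m; "eef_pos": TCP position; "tool_rot": TCP orientation; "force": force on the tool from outside, world axes, zero at the start; "torque": the same for the moment, N m; "width": finger opening in mm; "gripper_force": force on a finger pad.
Only numpy, scipy, OpenCV 4.12 (cv2) and the standard library are available. Lean on these libraries where they do the work, as an engineer would, in place of code of your own. Each camera call takes 0.05 s, during which the arm holds its last target. There are 200 camera calls.

## Task

Lift the metal cover plate off the slatted tray by its handle, keep it level, and lay it over the open controller box so that each standoff's tip comes up through its own hole (the cut-out corner goes round the cable gland). Then press the plate down near each standoff, gently (never pushing harder than about 25 N), until all four have clicked through and the plate lies locked and flat on its seats; let go and leave the cake, jar, screwdriver and brush alone.

Things in the scene. Friction and masses are not known exactly. Their poses are not given: they have to be found in the camera images.
- cover: Aluminium cover plate lying flat on the slatted tray, 120 (x) by 176 (y) by 4 mm, 0.2 to 0.4 kg, with four square 11 mm through holes, a bow handle in the middle, and a rectangular notch (40 by 33 mm) cut out of its -x +y corner. Origin: middle of the underside, 29 mm below the handle's centre; z up, y along the long side. The rest of its top is flat and free to push on.
- cover_grip (a point): Centre of the plate's bow handle, 29 mm above the plate's underside; axes as the plate. The handle is a dark bar 12 mm wide (x), 60 mm long (y) and 14 mm tall, its top 36 mm above the plate's underside, on two small feet 50 mm apart, with 18 mm of clear air between bar and plate.
- hole0 (a point): centre of square hole 0 of the cover plate (11 mm wide), at the plate's underside; in plate axes at x -42, y -70 mm from the plate's middle. Belongs on standoff 0. Axes as the plate.
- hole1 (a point): centre of square hole 1 of the cover plate (11 mm wide), at the plate's underside; in plate axes at x +42, y -70 mm from the plate's middle. Belongs on standoff 1. Axes as the plate.
- hole2 (a point): centre of square hole 2 of the cover plate (11 mm wide), at the plate's underside; in plate axes at x +42, y +70 mm from the plate's middle. Belongs on standoff 2. Axes as the plate.
- hole3 (a point): centre of square hole 3 of the cover plate (11 mm wide), at the plate's underside; in plate axes at x -42, y +38 mm from the plate's middle. Belongs on standoff 3. Axes as the plate.
- box: Grey open controller box, 136 (x) by 192 (y) mm, walls 22 mm high, on a pad and feet; origin: middle of its underside, 24 to 42 mm above the bench; axes agree with the plate's when that is on. Four white snap standoffs; in the -x +y corner a black cable gland, 41 mm high, for the plate's notch. Pushed with over 7 N the pad settles, once, by 4 to 16 mm (not known beforehand), then bears firmly.
- seat0 (a point): Centre of the seat of standoff 0, in box axes at x -42, y -70 mm: flat shoulder 18 mm across, 28 mm above the box's underside, where the plate's underside rests when home. Over it a slippery pointed core 7.6 mm thick, tip 15.7 mm above the seat, with two sprung barbs along box x, 14.6 mm across at 6.3 mm above the seat. Axes as the box.
- seat1 (a point): Same for standoff 1, at x +42, y -70 mm. A plate set loosely on the barbs rests about 10 mm above the seats. Pushed down it squeezes the barbs (some 6 to 10 N at each standoff), which click out over the plate about 2 mm before it meets the seat; it is then locked.
- seat2 (a point): Same for standoff 2, at x +42, y +70 mm.
- seat3 (a point): Same for standoff 3, at x -42, y +38 mm (set in from the corner, beside the cable gland).
- cake_center (a point): bystander: dark dry pressed cake, 82 mm across, 24 mm high, on the same tray beside the plate; its centre
- tray: slatted wooden drying tray, 300 (x) by 240 (y) mm, its top 30 mm above the bench; origin at the centre of its underside; the plate and a cake lie on it
- jar_center (a point): bystander: closed clear jar, 64 mm across, 85 mm high, on the bench beyond; its centre
- driver: bystander: screwdriver 180 mm long lying on the bench beyond; its middle, x along it
- brush: bystander: hand brush lying on the bench beyond; its middle, x along it
Things that resemble listed ones, but are neither listed nor needed, are in the scene too. What is meant by the cover is not red, and is the smaller of those in its own colour. What is shaped like the part that bears box but orange is not meant.

How it is judged (in metres and radians):
On the way:
1. the plate lies over the box with every standoff's tip in its own hole (horizontal distance between hole0 and seat0 below 0.005 m and z of hole0 in the frame of seat0 below 0.0135 m and horizontal distance between hole1 and seat1 below 0.005 m and z of hole1 in the frame of seat1 below 0.0135 m and horizontal distance between hole2 and seat2 below 0.005 m and z of hole2 in the frame of seat2 below 0.0135 m and horizontal distance between hole3 and seat3 below 0.005 m and z of hole3 in the frame of seat3 below 0.0135 m), for 0.1 s.
At the end, for the whole second after the job is handed in: All four holes are home on their standoffs: each hole's underside within 1.5 mm of its seat in height and 4 mm sideways (barbs clicked out above the plate), the plate within 0.03 rad of level and at rest, released (horizontal distance between hole0 and seat0 below 0.004 m and z of hole0 in the frame of seat0 below 0.0015 m and horizontal distance between hole1 and seat1 below 0.004 m and z of hole1 in the frame of seat1 below 0.0015 m and horizontal distance between hole2 and seat2 below 0.004 m and z of hole2 in the frame of seat2 below 0.0015 m and horizontal distance between hole3 and seat3 below 0.004 m and z of hole3 in the frame of seat3 below 0.0015 m and linear speed of cover below 0.01 m/s and angle between cover_grip's own z axis and vertical below 0.03 rad); the robot touches nothing.
It fails at once if plate pressed on the box with more than 42 N, the squeeze of the barbs included (contact force between cover and box above 42 N).
It fails at once if plate tipped more than 0.3 rad from level (angle between cover_grip's own z axis and vertical above 0.3 rad).
It fails at once if cake, jar, screwdriver or brush moved more than 25 mm (distance of any of cake_center, jar_center, driver, brush from where it was at the start of the episode above 0.025 m).
It also fails if it takes over 67 s, if anything falls off the work surface, if the arm or the gripper's body presses on something with over 40 N, if the wrist force passes 120 N, or if a joint passes its speed limit or range.

## Working session

There is one attempt and no reset: what is moved stays moved. The work goes in short steps, Python scripts to look and compute and a tool call to move; the robot and the scene stay as the last step left them, time stands still between calls to the robot, and variables do not carry over. Pictures are saved under pics/ and viewed, at most 10 in all, crops included, and the job is handed in when it is done.

Besides the shell and the picture viewer there is one more tool, called after ">>>" as name(argument=value, ...) on one line, values as JSON. step_arm: Moves the arm, as the interface text tells. Shift numbers are shares of 150 mm and turn numbers shares of 45 degrees, none past 1 either way. Its arguments: {"type":"object","properties":{"series":{"type":"array","items":{"type":"array","items":{"type":"array","items":{"type":"number","minimum":-1,"maximum":1}}}}},"required":["series"]}

```bash
mkdir -p pics; ls; python3 - <<'E'
from cell import ctrl
import cv2
s=ctrl.read_state(); print({k:s[k] for k in('clock','eef_pos','tool_rot','force','width')})
ims=[]
for n in('scene','top'):
    p=ctrl.get_image(n); cv2.imwrite(f'pics/{n}0.png',p['img'][:,:,::-1])
    print(n,p['fx'],p['cx'],p['cy'],p['R'],p['t'])
    for th in('cover','cover_grip','hole0','hole3','box','seat0','seat1','seat2','seat3','cake_center','tray','jar_center','driver','brush'):
        print(th,[(round(d['score'],2),[round(float(c)) for c in d['centre']]) for d in ctrl.recognise(p,th)][:5])
E
```

```text
pics
{'clock': 0.0, 'eef_pos': array([252.12974709, 598.43798659, 230.37814043]), 'tool_rot': array([-3.13970233e+00,  1.69979172e-05,  2.74278798e+00]), 'force': array([-0.30485245,  0.97696973, -0.02946631]), 'width': 85.42173325242508}
scene 456.0358147424467 324.082896874746 241.75381933891327 [[ 0.04799865  0.99861068 -0.021745  ]
 [ 0.57345055 -0.04537492 -0.81798263]
 [-0.81783287  0.02679238 -0.57483177]] [ -15.02160477 -213.74106413 1597.1275198 ]
cover [(0.95, [435, 204]), (0.91, [138, 349]), (0.71, [397, 256])]
cover_grip [(0.95, [432, 206]), (0.87, [137, 354]), (0.72, [255, 247])]
hole0 [(0.79, [139, 348]), (0.74, [431, 202]), (0.64, [253, 246])]
hole3 [(0.79, [139, 348]), (0.74, [431, 202]), (0.64, [253, 246])]
box [(0.86, [502, 308]), (0.69, [398, 257])]
seat0 [(0.8, [504, 309]), (0.72, [398, 257])]
seat1 [(0.8, [504, 309]), (0.72, [398, 257])]
seat2 [(0.8, [504, 309]), (0.72, [398, 257])]
seat3 [(0.8, [504, 309]), (0.72, [398, 257])]
cake_center [(0.79, [251, 282]), (0.65, [397, 256]), (0.18, [256, 247])]
tray [(0.74, [240, 275])]
jar_center [(0.84, [359, 349]), (0.19,
[... 257 characters left out ...]
326911]] [ -26.46951746  481.97078245 1347.62358762]
cover [(0.74, [392, 262]), (0.66, [488, 139]), (0.56, [163, 361])]
cover_grip [(0.81, [490, 141]), (0.69, [159, 363])]
hole0 [(0.96, [162, 358]), (0.75, [487, 139]), (0.73, [395, 262])]
hole3 [(0.96, [162, 358]), (0.75, [487, 139]), (0.73, [395, 262])]
box [(0.73, [246, 221]), (0.59, [169, 140])]
seat0 [(0.78, [164, 144]), (0.7, [243, 221])]
seat1 [(0.78, [164, 144]), (0.7, [243, 221])]
seat2 [(0.78, [164, 144]), (0.7, [243, 221])]
seat3 [(0.78, [164, 144]), (0.7, [243, 221])]
cake_center [(0.62, [392, 194])]
tray [(0.69, [408, 232])]
jar_center [(0.74, [302, 109])]
driver [(0.72, [247, 106])]
brush [(0.93, [405, 135]), (0.19, [396, 264])]
```

View pics/top0.png

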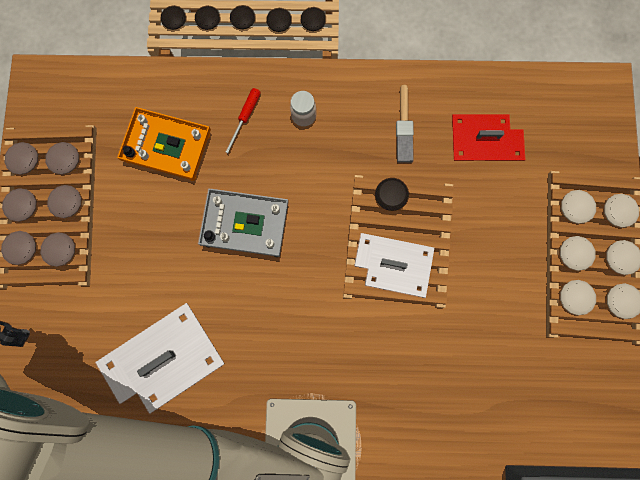

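View pics/scene0.png

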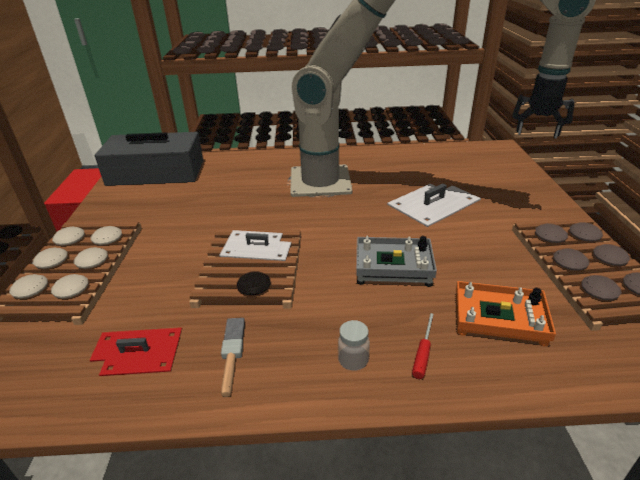

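Candidates for the cover: white plate on the tray at top (395,265), larger white plate on the bench at (160,360), and a red plate at (488,139). The tray one fits, because it is not red and is the smaller of the two white ones. For the box, the grey one at (244,222) is meant, not the orange one at (165,145). I'll confirm both in one crop.

```bash
cat > h.py <<'E'
import numpy as np, cv2
from cell import ctrl
from scipy.spatial.transform import Rotation as Ro
def ray(p,uv,z):
    R=np.array(p['R']);t=np.array(p['t']);c=-R.T@t
    d=R.T@np.array([(uv[0]-p['cx'])/p['fx'],(uv[1]-p['cy'])/p['fy'],1])
    return c+d*(z-c[2])/d[2]
def proj(p,X):
    q=np.atleast_2d(X)@np.array(p['R']).T+p['t']
    return np.c_[q[:,0]/q[:,2]*p['fx']+p['cx'],q[:,1]/q[:,2]*p['fy']+p['cy']]
def state():
    s=ctrl.read_state(); print('t',round(s['clock'],2),'pos',np.round(s['eef_pos'],1),'rpy',np.round(s['tool_rot'],3),'F',np.round(s['force'],1),'w',round(s['width'],1),'q',np.round(s['qpos'],2)); return s
E
python3 - <<'E'
from h import *
im=cv2.imread('pics/top0.png')
a=cv2.resize(im[222:312,340:440],None,fx=4,fy=4,interpolation=cv2.INTER_CUBIC)
b=cv2.resize(im[177:267,194:294],None,fx=4,fy=4,interpolation=cv2.INTER_CUBIC)
cv2.imwrite('pics/crop0.png',np.hstack([a,b]))
p=ctrl.get_image('top')
for uv,z in(((393,265),59),((243,222),60),((392,194),50),((304,105),85)): print(uv,ray(p,uv,z))
E
```

```text
(393, 265) [ 411.29415653 -184.20029924   59.        ]
(243, 222) [506.07577031 167.23259191  60.        ]
(392, 194) [ 582.56900007 -183.03198909   50.        ]
(304, 105) [788.78100019  30.34628501  85.        ]
```

View pics/crop0.png

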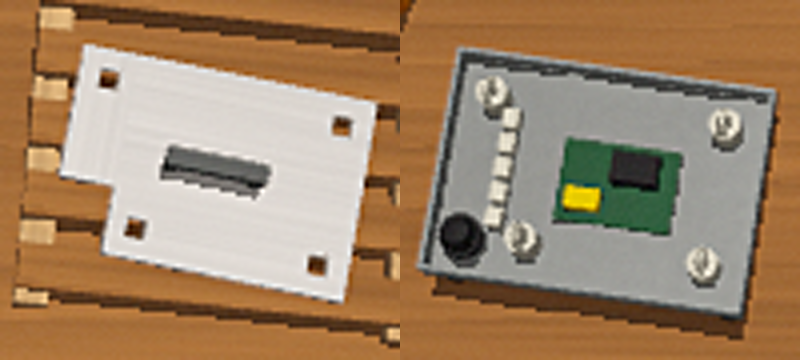

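The crop confirms both. The tray plate has a dark handle, four holes and its notch at the lower left; the grey box has its gland at the lower left too, so the two orientations are close. I'll turn the tool to the working yaw and raise it, then move over the box.

>>> step_arm(series=[[[0,0,0.186,0,0,-0.08,0],[0,0,0.186,0,0,-0.08,0],[0,0,0.186,0,0,-0.08,0],[0,0,0.186,0,0,-0.08,0],[0,0,0.186,0,0,-0.08,0],[0,0,0.186,0,0,-0.08,0],[0,0,0.186,0,0,-0.08,0],[0,0,0.186,0,0,-0.08,0],[0,0,0.186,0,0,-0.08,0],[0,0,0,0,0,0,0]]])

```text
clock: 2.55
eef_pos: [252.8, 599.9, 341.0]
tool_rot: [3.14, -0.003, 1.428]
force: [-0.0, 0.0, -0.1]
width: 85.5
gripper_force: 0.0
```

>>> step_arm(series=[[[0,0,0,-0.238,0.189,0,0],[0,0,0,-0.238,0.189,0,0],[0,0,0,-0.238,0.189,0,0],[0,0,0,-0.238,0.189,0,0],[0,0,0,-0.238,0.189,0,0],[0,0,0,-0.238,0.189,0,0],[0,0,0,-0.238,0.189,0,0],[0,0,0,-0.238,0.189,0,0],[0,0,0,-0.238,0.189,0,0],[0,0,0,-0.238,0.189,0,0],[0,0,0,-0.238,0.189,0,0],[0,0,0,0,0,0,0]]])

```text
clock: 3.75
eef_pos: [507.9, 158.0, 339.4]
tool_rot: [3.139, 0.004, 1.42]
force: [0.3, -0.7, 0.5]
width: 85.6
gripper_force: 0.0
```

```bash
python3 - <<'E'
from h import *
state()
p=ctrl.get_image('wrist'); cv2.imwrite('pics/w_box.png',p['img'][:,:,::-1])
import pickle; pickle.dump(p,open('w_box.pkl','wb'))
R=np.array(p['R']);print('cam',-R.T@p['t'],'axis',R[2],p['fx'])
for th in('seat0','box'): print(th,[(round(d['score'],2),[round(float(c)) for c in d['centre']]) for d in ctrl.recognise(p,th)])
E
```

```text
t 3.75 pos [507.9 158.  339.4] rpy [3.139 0.004 1.42 ] F [ 0.3 -0.7  0.5] w 85.6 q [-0.72  0.38  0.52  1.7  -0.2   1.11 -0.29]
cam [517.32749192 225.55941085 481.82251907] axis [-0.03802233 -0.27195114 -0.96155961] 392.9559566539156
seat0 [(0.78, [476, 28]), (0.71, [321, 178]), (0.32, [306, 410])]
box [(0.77, [321, 177]), (0.61, [481, 26])]
```

View pics/w_box.png

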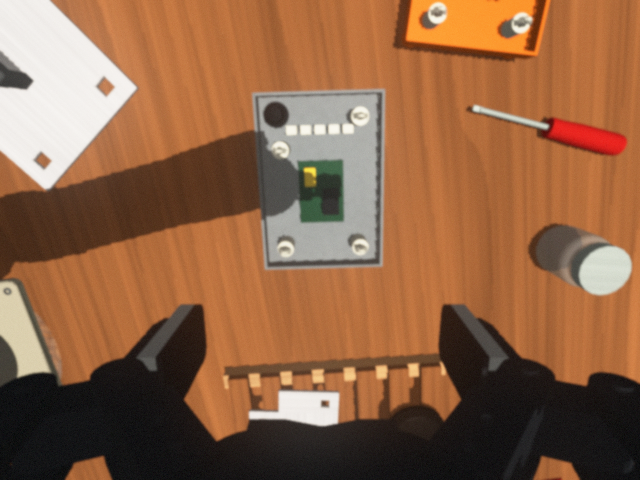

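```bash
cat >> h.py <<'E'
def quad(mask):
    """line-fitted corners of the largest blob's convex hull side set (quad)"""
    c=max(cv2.findContours(mask,cv2.RETR_EXTERNAL,cv2.CHAIN_APPROX_NONE)[0],key=cv2.contourArea)[:,0].astype(np.float32)
    return c
def fitlines(c,corners):
    L=[]
    n=len(corners)
    for i in range(n):
        a,b=corners[i],corners[(i+1)%n]; d=(b-a)/np.linalg.norm(b-a); l=np.linalg.norm(b-a)
        s=(c-a)@d; e=(c-a)@np.array([-d[1],d[0]])
        q=c[(s>.08*l)&(s<.92*l)&(abs(e)<3)]
        v=cv2.fitLine(q,cv2.DIST_HUBER,0,.01,.01).ravel(); nn=np.array([-v[1],v[0]]); L.append((nn,nn@v[2:]))
    return np.array([np.linalg.solve([L[i-1][0],L[i][0]],[L[i-1][1],L[i][1]]) for i in range(n)])
def pose(p,px,pts,x0,fixz=None):
    from scipy.optimize import least_squares
    def f(v):
        x,y,a=v[:3]; z=v[3] if fixz is None else fixz
        return (proj(p,pts@Ro.from_euler('z',a).as_matrix().T+[x,y,z])-px).ravel()
    r=least_squares(f,x0 if fixz is None else x0[:3],x_scale=[1,1,.01,1][:4 if fixz is None else 3]); return r.x,r.fun.reshape(-1,2)
E
python3 - <<'E'
from h import *
import pickle
s=state(); print(np.round(s['qd'],3))
p=pickle.load(open('w_box.pkl','rb'))
hsv=cv2.cvtColor(p['img'],cv2.COLOR_RGB2HSV)
m=(hsv[...,1]<70).astype(np.uint8)*255; r=np.zeros_like(m); r[75:285,235:400]=m[75:285,235:400]
r=cv2.morphologyEx(r,cv2.MORPH_OPEN,np.ones((3,3)))
c=quad(r); hull=cv2.convexHull(c)
ap=cv2.approxPolyDP(hull,6,True)[:,0].astype(float); print(ap)
B=np.array([[-68,-96,22],[68,-96,22],[68,96,22],[-68,96,22]],float)
x0=[506,167,-.138,33]
pr=proj(p,B@Ro.from_euler('z',x0[2]).as_matrix().T+[x0[0],x0[1],x0[3]])
cor=np.array([ap[np.argmin(np.linalg.norm(ap-q,axis=1))] for q in pr])
cc=fitlines(c,cor); 
# pixel-centre contour lies half px inside the edge
cc+= .5*np.sign(cc-cc.mean(0))
print(cc); v,e=pose(p,cc,B,x0); print(v,e.round(2))
S=np.array([[-42,-70,28],[42,-70,28],[42,70,28],[-42,38,28]],float)
print('seat px',proj(p,S@Ro.from_euler('z',v[2]).as_matrix().T+[v[0],v[1],v[3]]).round(1),'tips',proj(p,(S+[0,0,15.7])@Ro.from_euler('z',v[2]).as_matrix().T+[v[0],v[1],v[3]]).round(1))
E
```

```text
t 3.9 pos [504.7 166.4 338.7] rpy [-3.14 -0.    1.43] F [-0.9  0.4 -0.9] w 85.1 q [-0.73  0.38  0.51  1.7  -0.21  1.11 -0.29]
[-0.032 -0.001 -0.015 -0.002 -0.002  0.003 -0.007]
[[383.  89.]
 [381. 265.]
 [265. 268.]
 [253.  93.]]
[[264.6424  269.0051 ]
 [381.91443 265.96936]
 [384.6826   88.75023]
 [251.93915  92.14191]]
[ 5.08875862e+02  1.68882618e+02 -1.24013604e-01  3.04753196e+01] [[-0.16 -0.02]
 [ 0.   -0.06]
 [ 0.1  -0.13]
 [ 0.03  0.2 ]]
seat px [[285.3 248.4]
 [359.9 246.5]
 [359.9 115.8]
 [279.9 150. ]] tips [[284.  252.6]
 [361.3 250.6]
 [361.5 115.3]
 [278.4 150.8]]
```

```bash
cat > box.py <<'E'
from h import *
B=np.array([[-68,-96,22],[68,-96,22],[68,96,22],[-68,96,22]],float)
S=np.array([[-42,-70,28],[42,-70,28],[42,70,28],[-42,38,28]],float)
def tf(v,P): return P@Ro.from_euler('z',v[2]).as_matrix().T+[v[0],v[1],v[3]]
def fitbox(p,x0):
    hsv=cv2.cvtColor(p['img'],cv2.COLOR_RGB2HSV)
    m=(hsv[...,1]<70).astype(np.uint8)*255
    pr=proj(p,tf(x0,B)); k=np.zeros_like(m); cv2.fillConvexPoly(k,np.int32(pr.mean(0)+(pr-pr.mean(0))*1.12),255)
    r=cv2.morphologyEx(m&k,cv2.MORPH_OPEN,np.ones((3,3)))
    c=quad(r); ap=cv2.approxPolyDP(cv2.convexHull(c),6,True)[:,0].astype(float)
    cor=np.array([ap[np.argmin(np.linalg.norm(ap-q,axis=1))] for q in pr])
    cc=fitlines(c,cor); cc+=.5*np.sign(cc-cc.mean(0))
    return pose(p,cc,B,x0)
E
python3 - <<'E'
from box import *
V=[]
for i in range(5):
    p=ctrl.get_image('wrist'); v,e=fitbox(p,[507,167,-.13,31]); V.append(v); R=np.array(p['R']);print(v.round(3),abs(e).max().round(2),(-R.T@p['t']).round(1))
V=np.mean(V,0); print(V)
# check tips by residual: white blob centroid within 12px of predicted shoulder
for n in('wrist','top'):
    q=ctrl.get_image(n) if n=='top' else p
    if n=='top':
        w,e=fitbox(q,V); print('top fit',w,abs(e).max())
        zz=V[3]
    print(n,'seat',proj(q,tf(V,S)).round(1).tolist(),'tips',proj(q,tf(V,S+[0,0,15.7])).round(1).tolist())
    cv2.imwrite(f'pics/b_{n}.png',q['img'][:,:,::-1])
state()
E
```

```text
[ 5.09158e+02  1.68445e+02 -1.22000e-01  3.04840e+01] 0.42 [513.9 233.4 481.5]
[ 5.09246e+02  1.68374e+02 -1.24000e-01  3.08370e+01] 0.27 [513.5 234.2 481.5]
[ 5.09305e+02  1.68281e+02 -1.23000e-01  3.07210e+01] 0.34 [513.4 234.6 481.6]
[ 5.09237e+02  1.68231e+02 -1.22000e-01  3.03700e+01] 0.41 [513.4 234.6 481.7]
[ 5.09220e+02  1.68385e+02 -1.22000e-01  3.04490e+01] 0.14 [513.5 234.5 481.8]
[ 5.09233131e+02  1.68343417e+02 -1.22448809e-01  3.05720374e+01]
wrist seat [[290.5, 257.2], [364.8, 256.0], [366.5, 127.0], [286.6, 159.9]] tips [[289.4, 261.6], [366.3, 260.4], [368.2, 126.8], [285.2, 161.0]]
top fit [ 4.92603753e+02  1.62159709e+02 -1.22576384e-01  1.12681381e+02] 1.9442718710615452
top seat [[269.2, 242.4], [274.9, 207.6], [216.5, 199.5], [223.7, 236.0]] tips [[268.6, 241.2], [274.3, 206.1], [215.3, 197.9], [222.5, 234.8]]
t 4.2 pos [504.7 167.1 339.2] rpy [-3.141 -0.     1.431] F [-0.5 -0.5  0.3] w 85.4 q [-0.73  0.38  0.51  1.7  -0.21  1.11 -0.3 ]
```

>>> step_arm(series=[[[0,0,0,-0.268,-0.035,0.013,0],[0,0,0,-0.268,-0.035,0.013,0],[0,0,0,-0.268,-0.035,0.013,0],[0,0,0,-0.268,-0.035,0.013,0],[0,0,0,-0.268,-0.035,0.013,0],[0,0,0,-0.268,-0.035,0.013,0],[0,0,0,-0.268,-0.035,0.013,0],[0,0,0,-0.268,-0.035,0.013,0],[0,0,0,-0.268,-0.035,0.013,0],[0,0,0.056,0,0,0,0],[0,0,0,0,0,0,0],[0,0,0,0,0,0,0]]])

```text
clock: 5.4
eef_pos: [407.4, -184.5, 321.7]
tool_rot: [3.142, -0.001, 1.387]
force: [-0.2, -0.1, 0.1]
width: 85.2
gripper_force: 0.0
```

```bash
python3 - <<'E'
from h import *
import pickle
state()
p=ctrl.get_image('wrist'); cv2.imwrite('pics/w_plate.png',p['img'][:,:,::-1])
pickle.dump(p,open('w_plate.pkl','wb'))
H=np.array([[-42,-70,4],[42,-70,4],[42,70,4],[-42,38,4],[0,0,36]],float)
print(proj(p,H@Ro.from_euler('z',-.187).as_matrix().T+[411,-184,30]).round(1))
E
```

```text
t 5.4 pos [ 407.4 -184.5  321.7] rpy [ 3.142e+00 -1.000e-03  1.387e+00] F [-0.2 -0.1  0.1] w 85.2 q [-0.15  0.27  0.66  1.93 -0.2   1.    0.41]
[[288.7 254.9]
 [361.8 255.2]
 [365.8 128.3]
 [286.7 159. ]
 [325.8 199.2]]
```

View pics/w_plate.png

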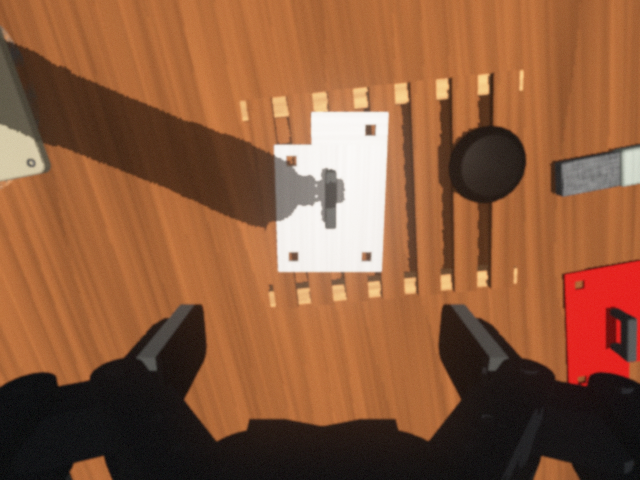

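The plate lies squarely below the camera: holes at (293,257), (367,257), (370,130) and (292,160), handle near (330,198), notch at the upper left.

```bash
cat > plate.py <<'E'
from h import *
P=np.array([[-60,-88,4],[60,-88,4],[60,88,4],[-20,88,4],[-20,55,4],[-60,55,4]],float)
def tf(v,Q): return Q@Ro.from_euler('z',v[2]).as_matrix().T+[v[0],v[1],v[3]]
def fitplate(p,x0,fixz=None,shadow=False):
    hsv=cv2.cvtColor(p['img'],cv2.COLOR_RGB2HSV)
    m=((hsv[...,1]<60)&(hsv[...,2]>70)).astype(np.uint8)*255
    pr=proj(p,tf(x0,P)); k=np.zeros_like(m); cv2.fillPoly(k,[np.int32(pr.mean(0)+(pr-pr.mean(0))*1.15)],255)
    c=quad(cv2.morphologyEx(m&k,cv2.MORPH_CLOSE,np.ones((3,3))))
    cor=np.array([c[np.argmin(np.linalg.norm(c-q,axis=1))] for q in pr],float)
    cc=fitlines(c,cor)
    o=np.array([np.array([-.5,.5]),[.5,.5],[.5,-.5],[-.5,-.5],[-.5,-.5],[-.5,-.5]])
    return pose(p,cc+o,P,x0,fixz)
E
python3 - <<'E'
from plate import *
V=[];W=[]
for i in range(4):
    p=ctrl.get_image('wrist')
    v,e=fitplate(p,[411,-184,-.187,30],30); w,e2=fitplate(p,[411,-184,-.187,30])
    V.append(v);W.append(w); print(v.round(3),abs(e).max().round(2),w.round(3),abs(e2).max().round(2))
v=list(np.mean(V,0))+[30]; w=np.mean(W,0)
H=np.array([[-42,-70,4],[42,-70,4],[42,70,4],[-42,38,4],[0,0,36]],float)
print(v,w,proj(p,tf(v,H)).round(1).tolist())
state()
E
```

```text
Traceback (most recent call last):
  File "plate.py", line 10, in fitplate
    cc=fitlines(c,cor)
  File "h.py", line 24, in fitlines
    v=cv2.fitLine(q,cv2.DIST_HUBER,0,.01,.01).ravel(); nn=np.array([-v[1],v[0]]); L.append((nn,nn@v[2:]))
      ~~~~~~~~~~~^^^^^^^^^^^^^^^^^^^^^^^^^^^^
cv2.error: OpenCV(4.12.0) /io/opencv/modules/imgproc/src/linefit.cpp:50: error: (-215:Assertion failed) count > 0 in function 'fitLine2D_wods'
```

```bash
python3 - <<'E'
from plate import *
import pickle
p=pickle.load(open('w_plate.pkl','rb'))
hsv=cv2.cvtColor(p['img'],cv2.COLOR_RGB2HSV)
for u,v in((290,205),(300,230),(340,120),(272,215),(265,150),(278,200),(280,195),(295,195)): print(u,v,hsv[v,u])
x0=[413,-184,-.187,30]
print(proj(p,tf(x0,P)).round())
for st,vt in((60,70),(60,40),(90,40)):
    m=((hsv[...,1]<st)&(hsv[...,2]>vt)).astype(np.uint8)*255; m[:100]=0;m[290:]=0;m[:,:250]=0;m[:,400:]=0
    c=quad(m); print(st,vt,len(c),cv2.approxPolyDP(c.astype(np.int32),5,True)[:,0].tolist())
E
```

```text
290 205 [ 16  25 135]
300 230 [ 20   6 244]
340 120 [ 15   4 250]
272 215 [ 10 120  98]
265 150 [ 11 154 162]
278 200 [ 14  25 135]
280 195 [ 18  24 129]
295 195 [ 10  17 134]
[[275. 269.]
 [379. 270.]
 [386. 110.]
 [309. 110.]
 [309. 142.]
 [271. 142.]]
60 70 529 [[387, 112], [312, 112], [310, 144], [274, 145], [279, 271], [381, 270]]
60 40 529 [[387, 112], [312, 112], [310, 144], [274, 145], [279, 271], [381, 270]]
90 40 532 [[388, 112], [312, 111], [309, 144], [273, 146], [278, 271], [381, 271]]
```

```bash
python3 - <<'E'
s=open('plate.py').read()
s=s.replace("    cor=","    a=cv2.approxPolyDP(c.astype(np.int32),4,True)[:,0].astype(float)\n    cor=").replace("c[np.argmin(np.linalg.norm(c-q","a[np.argmin(np.linalg.norm(a-q").replace("*1.15","*1.2")
open('plate.py','w').write(s)
E
python3 - <<'E'
from plate import *
V=[];W=[]
for i in range(4):
    p=ctrl.get_image('wrist')
    v,e=fitplate(p,[412,-187,-.187,30],30); w,e2=fitplate(p,[412,-187,-.187,30])
    V.append(v);W.append(w); print(v.round(3),abs(e).max().round(2),w.round(3),abs(e2).max().round(2))
v=list(np.mean(V,0))+[30]; w=np.mean(W,0)
H=np.array([[-42,-70,4],[42,-70,4],[42,70,4],[-42,38,4],[0,0,36]],float)
print(v,w,proj(p,tf(v,H)).round(1).tolist())
state()
E
```

```text
[ 4.15146e+02 -1.86151e+02 -1.83000e-01] 0.63 [ 4.15168e+02 -1.85986e+02 -1.83000e-01  3.20690e+01] 0.46
[ 4.15091e+02 -1.86186e+02 -1.85000e-01] 0.9 [ 4.15113e+02 -1.86009e+02 -1.85000e-01  3.22190e+01] 0.79
[ 4.15112e+02 -1.86149e+02 -1.85000e-01] 0.67 [ 4.15137e+02 -1.85954e+02 -1.85000e-01  3.24570e+01] 0.51
[ 4.15085e+02 -1.86356e+02 -1.85000e-01] 0.65 [ 4.15110e+02 -1.86161e+02 -1.85000e-01  3.24580e+01] 0.52
[np.float64(415.1083091569735), np.float64(-186.21054197445716), np.float64(-0.18449926314417303), 30] [ 4.15131821e+02 -1.86027427e+02 -1.84541052e-01  3.23009430e+01] [[292.8, 256.0], [365.8, 256.0], [369.8, 129.3], [290.7, 160.2], [330.2, 200.3]]
t 5.7 pos [ 407.2 -184.8  321.7] rpy [-3.142 -0.     1.386] F [-0.2 -0.   0.4] w 85.3 q [-0.15  0.27  0.66  1.93 -0.2   1.    0.41]
```

>>> step_arm(series=[[[0,0,0,0.001,0.054,0,0],[0,0,0,0,0,0.3,0],[0,0,0,0,0,0.3,0],[0,0,0,0,0,0.3,0],[0,0,0,0,0,0.3,0],[0,0,0,0,0,0.3,0],[0,0,0,0,0,0.09,0],[0,0,0,0,0,0.09,0],[0,0,0,0,0,0.09,0],[0,0,0,0,0,0.09,0],[0,0,0,0,0,0,0],[0,0,0,0,0,0,0]]])

```text
clock: 6.9
eef_pos: [415.3, -187.0, 42.6]
tool_rot: [-3.141, -0.0, 1.384]
force: [-0.8, 0.5, 0.4]
width: 85.6
gripper_force: 0.0
```

>>> step_arm(series=[[[0,0,0,0,0,0,0.5],[0,0,0,0,0,0,0.7],[0,0,0,0,0,0,0.8],[0,0,0,0,0,0,0.9],[0,0,0,0,0,0,1],[0,0,0,0,0,0,1],[0,0,0,0,0,0,1],[0,0,0,0,0,0,1],[0,0,0,0,0,0,1],[0,0,0,0,0,0,1],[0,0,0,0,0,0,1],[0,0,0,0,0,0,1]]])

```text
clock: 8.1
eef_pos: [415.1, -186.9, 43.1]
tool_rot: [3.141, -0.0, 1.384]
force: [-0.1, 0.9, 6.1]
width: 11.1
gripper_force: 59.1
```

```bash
python3 -c "
from h import *
state()
p=ctrl.get_image('wrist'); cv2.imwrite('pics/w_grip.png',p['img'][:,:,::-1])"
```

```text
t 8.1 pos [ 415.1 -186.9   43.1] rpy [ 3.141 -0.     1.384] F [-0.1  0.9  6.1] w 11.1 q [ 0.19  0.72  0.26  2.2  -0.63  0.29  0.8 ]
```

View pics/w_grip.png

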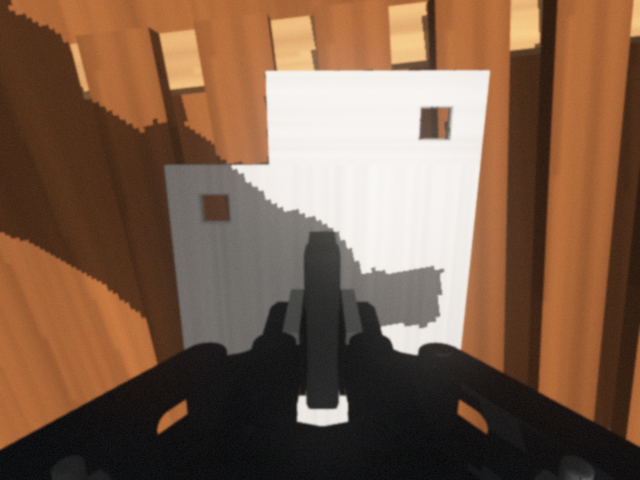

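>>> step_arm(series=[[[0,0,0,0,0,-0.05,1],[0,0,0,0,0,-0.05,1],[0,0,0,0,0,-0.1,1],[0,0,0,0,0,-0.15,1],[0,0,0,0,0,-0.15,1],[0,0,0,0,0,-0.15,1],[0,0,0,0,0,-0.1,1],[0,0,0,0,0,-0.05,1],[0,0,-0.04,0,0,0,1],[0,0,-0.039,0,0,0,1],[0,0,0,0,0,0,1],[0,0,0,0,0,0,1]]])

```text
clock: 9.35
eef_pos: [414.4, -186.7, 162.1]
tool_rot: [-3.14, -0.0, 1.446]
force: [-0.5, -0.2, -1.9]
width: 10.5
gripper_force: 58.8
```

>>> step_arm(series=[[[0,0,0,0.06,0.008,0,1],[0,0,0,0.14,0.019,0,1],[0,0,0,0.25,0.034,0,1],[0,0,0,0.28,0.038,0,1],[0,0,0,0.28,0.038,0,1],[0,0,0,0.28,0.038,0,1],[0,0,0,0.28,0.038,0,1],[0,0,0,0.28,0.038,0,1],[0,0,0,0.25,0.034,0,1],[0,0,0,0.2,0.027,0,1],[0,0,0,0.124,0.017,0,1],[0,0,0,0,0,0,1]]])

```text
clock: 10.55
eef_pos: [508.8, 172.4, 161.9]
tool_rot: [-3.141, -0.001, 1.452]
force: [0.1, -0.3, -3.5]
width: 11.2
gripper_force: 58.7
```

>>> step_arm(series=[[[0,0,0,0,0,0,1],[0,0,0,0,0,0,1],[0,0,0,0,0,0,1]]])

```text
clock: 10.85
eef_pos: [508.8, 166.5, 162.8]
tool_rot: [-3.141, 0.0, 1.444]
force: [-0.4, 0.8, -2.4]
width: 10.6
gripper_force: 58.7
```

```bash
python3 -c "
from h import *
state()
p=ctrl.get_image('wrist'); cv2.imwrite('pics/w_over.png',p['img'][:,:,::-1])
q=ctrl.get_image('top')
a=cv2.resize(q['img'][170:280,185:305],(480,440),interpolation=cv2.INTER_CUBIC)
cv2.imwrite('pics/over.png',np.hstack([cv2.resize(p['img'],(320,440)),a])[:,:,::-1])"
```

```text
t 10.85 pos [508.8 166.5 162.8] rpy [-3.141  0.     1.444] F [-0.4  0.8 -2.4] w 10.6 q [-0.74  0.62  0.57  1.92 -0.48  0.74 -0.02]
```

View pics/w_over.png

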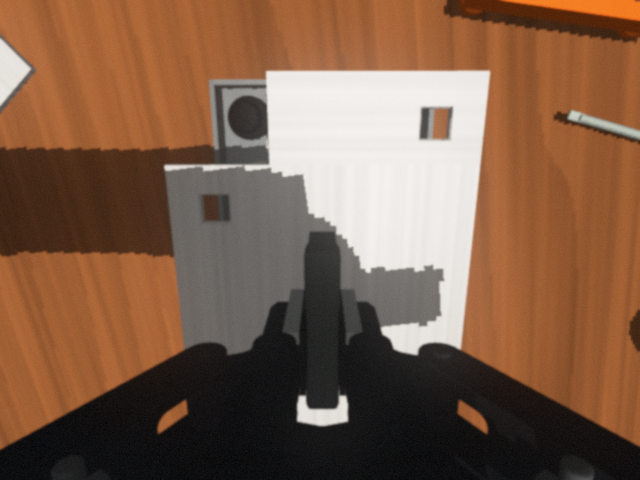

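The plate hangs level in the hand, with its holes at the same pixels as at the grasp. Box corner and gland show through the notch at (210,80) and (248,118). I'll check the numbers at this close range.

```bash
python3 - <<'E'
from plate import *
p=ctrl.get_image('wrist')
s=state()
px=np.array([[489.5,70.5],[266.5,70.5],[267,164.5],[165.5,165]],float)
Q=np.array([[60,88,4],[-20,88,4],[-20,55,4],[-60,55,4]],float)
for fz in (None,150):
    v,e=pose(p,px,Q,[509,167,-.122,150],fz); print('plate',v.round(3),e.round(1).tolist())
vb=[509.23,168.34,-.1224,30.6]
print('box corner pred',proj(p,tf(vb,np.array([[-68,96,22.],[-68,96,0]]))))
for z in(28.5,30.6): print(ray(p,(210,80),z+22)-tf([vb[0],vb[1],vb[2],z],np.array([[-68,96,22.]])))
E
```

```text
t 11.0 pos [509.1 167.1 162.9] rpy [ 3.142 -0.     1.445] F [-0.5 -0.3 -2.7] w 11.0 q [-0.74  0.62  0.57  1.92 -0.48  0.74 -0.02]
plate [ 5.08644e+02  1.67473e+02 -1.25000e-01  1.49442e+02] [[-0.4, 0.1], [-0.7, 0.4], [2.3, -0.1], [-1.2, -0.4]]
plate [ 5.08653e+02  1.67435e+02 -1.26000e-01] [[0.4, 0.0], [-0.8, 0.2], [2.2, 0.2], [-1.7, -0.2]]
box corner pred [[208.62236318  80.17352225]
 [217.9795988   84.39972849]]
[[3.16842302e-01 3.05376707e-01 2.84217094e-14]]
[[ 8.38633962e-01 -9.10749528e-03 -2.84217094e-14]]
```

View pics/over.png

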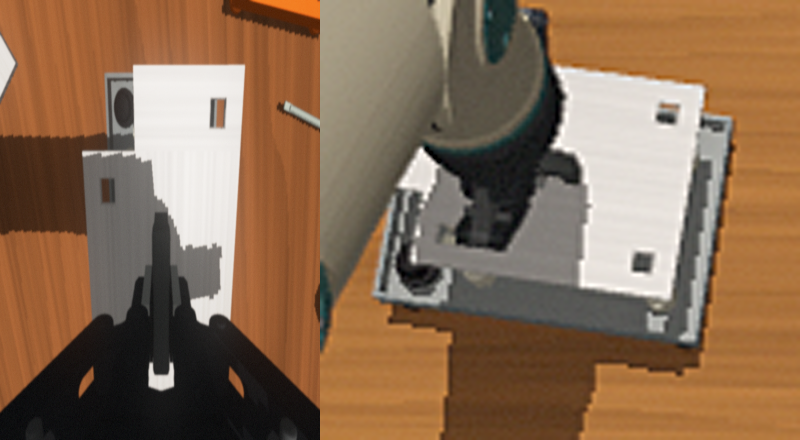

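>>> step_arm(series=[[[0,0,0,0.005,0.003,0.05,1],[0,0,0,0,0,0.1,1],[0,0,0,0,0,0.1,1],[0,0,0,0,0,0.1,1],[0,0,0,0,0,0.07,1],[0,0,0,0,0,0.03,1],[0,0,0,0,0,0,1],[0,0,0,0,0,0,1]]])

```text
clock: 11.8
eef_pos: [510.1, 168.5, 95.6]
tool_rot: [3.141, -0.0, 1.446]
force: [0.2, 0.4, -1.6]
width: 10.6
gripper_force: 58.7
```

```bash
python3 - <<'E'
from plate import *
s=state()
p=ctrl.get_image('wrist')
im=p['img'][:,:,::-1]
vb=[509.5,168.3,-.1224,30.0]; vp=[509.2,168.1,-.125,s['eef_pos'][2]-13]
S=np.array([[-42,-70,43.7],[42,-70,43.7],[42,70,43.7],[-42,38,43.7]],float)
H=S.copy();H[:,2]=4
print('tips',proj(p,tf(vb,S))[2:].round(1).tolist(),'holes',proj(p,tf(vp,H))[2:].round(1).tolist())
q=ctrl.get_image('top')
print('top tips',proj(q,tf(vb,S)).round(1).tolist(),'holes',proj(q,tf(vp,H)).round(1).tolist())
c=[cv2.resize(im[v-30:v+30,u-30:u+30],(400,400),interpolation=cv2.INTER_CUBIC) for u,v in((435,122),(216,208))]
cv2.imwrite('pics/holes.png',np.hstack(c))
E
```

```text
t 11.8 pos [510.1 168.5  95.6] rpy [ 3.141 -0.     1.446] F [ 0.2  0.4 -1.6] w 10.6 q [-0.68  0.72  0.48  1.96 -0.57  0.59  0.05]
tips [[425.9, 125.7], [222.5, 205.0]] holes [[434.4, 126.2], [214.1, 211.2]]
top tips [[268.6, 241.2], [274.3, 206.0], [215.3, 197.9], [222.6, 234.7]] holes [[268.1, 240.4], [273.9, 205.0], [214.4, 196.6], [221.6, 233.7]]
```

View pics/holes.png

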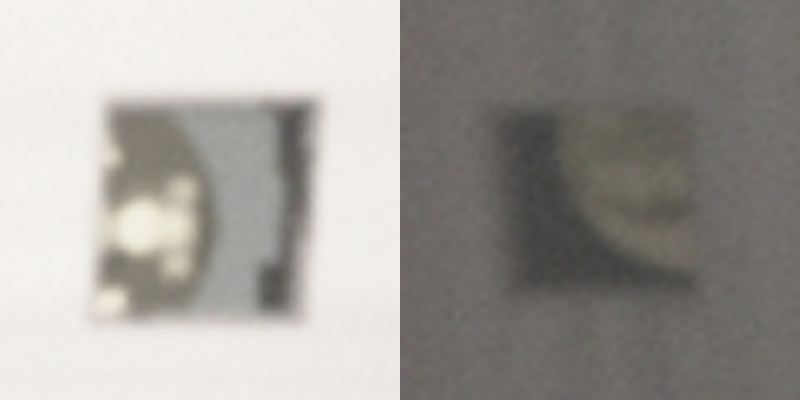

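Through the holes: tip 2 shows at (425.7,126.2), against a prediction of (425.9,125.7), and the hole centre at (435.7,123.5). The plate is about 1 mm too far in +y. I'll correct that and lower it onto the barbs.

>>> step_arm(series=[[[0,0,0,-0.006,-0.001,0,1],[0,0,0,0,0,0.02,1],[0,0,0,0,0,0.02,1],[0,0,0,0,0,0.02,1],[0,0,0,0,0,0.02,1],[0,0,0,0,0,0,1],[0,0,0,0,0,0,1]]])

```text
clock: 12.6
eef_pos: [509.3, 167.6, 83.1]
tool_rot: [-3.141, 0.0, 1.446]
force: [-0.6, -0.4, -3.3]
width: 10.9
gripper_force: 58.8
```

>>> step_arm(series=[[[0,0,0,0,0,0.006,1],[0,0,0,0,0,0.006,1],[0,0,0,0,0,0,1],[0,0,0,0,0,0,1]]])

```text
clock: 13.0
eef_pos: [509.5, 167.7, 81.6]
tool_rot: [3.141, -0.0, 1.446]
force: [-0.6, 0.1, -0.6]
width: 10.5
gripper_force: 59.1
```

>>> step_arm(series=[[[0,0,0,0,0,0.006,1],[0,0,0,0,0,0,1],[0,0,0,0,0,0,1]]])

```text
clock: 13.3
eef_pos: [509.5, 167.7, 80.8]
tool_rot: [3.141, -0.0, 1.446]
force: [-1.3, -0.3, 3.4]
width: 10.7
gripper_force: 59.6
```

>>> step_arm(series=[[[0,0,0,0,0,0.006,1],[0,0,0,0,0,0,1],[0,0,0,0,0,0,1]]])

```text
clock: 13.6
eef_pos: [509.5, 167.7, 79.7]
tool_rot: [3.141, -0.0, 1.446]
force: [-0.7, -0.8, 4.4]
width: 10.7
gripper_force: 59.7
```

>>> step_arm(series=[[[0,0,0,0,0,0.006,1],[0,0,0,0,0,0.006,1],[0,0,0,0,0,0,1],[0,0,0,0,0,0,1]]])

```text
clock: 14.0
eef_pos: [509.5, 167.7, 77.8]
tool_rot: [3.141, -0.0, 1.446]
force: [-1.0, 1.1, 3.7]
width: 10.8
gripper_force: 59.6
```

>>> step_arm(series=[[[0,0,0,0,0,0.006,1],[0,0,0,0,0,0.006,1],[0,0,0,0,0,0,1],[0,0,0,0,0,0,1]]])

```text
clock: 14.4
eef_pos: [509.5, 167.7, 76.0]
tool_rot: [3.141, -0.0, 1.446]
force: [-0.3, 0.9, 3.4]
width: 10.7
gripper_force: 59.6
```

>>> step_arm(series=[[[0,0,0,0,0,0.006,1],[0,0,0,0,0,0.006,1],[0,0,0,0,0,0,1],[0,0,0,0,0,0,1]]])

```text
clock: 14.8
eef_pos: [509.4, 167.7, 74.2]
tool_rot: [3.142, -0.0, 1.446]
force: [-0.1, 1.7, 4.1]
width: 10.5
gripper_force: 59.6
```

>>> step_arm(series=[[[0,0,0,0,0,0.006,1],[0,0,0,0,0,0.006,1],[0,0,0,0,0,0,1],[0,0,0,0,0,0,1]]])

```text
clock: 15.2
eef_pos: [509.4, 167.6, 72.4]
tool_rot: [3.142, 0.0, 1.446]
force: [0.1, 1.0, 3.0]
width: 11.2
gripper_force: 59.6
```

>>> step_arm(series=[[[0,0,0,0,0,0.006,1],[0,0,0,0,0,0.006,1],[0,0,0,0,0,0,1],[0,0,0,0,0,0,1]]])

```text
clock: 15.6
eef_pos: [509.5, 167.6, 70.6]
tool_rot: [3.141, -0.0, 1.446]
force: [-0.0, 0.8, 4.3]
width: 10.7
gripper_force: 59.8
```

>>> step_arm(series=[[[0,0,0,0,0,0.006,1],[0,0,0,0,0,0.006,1],[0,0,0,0,0,0,1],[0,0,0,0,0,0,1]]])

```text
clock: 16.0
eef_pos: [509.5, 167.6, 69.6]
tool_rot: [3.141, -0.001, 1.446]
force: [-1.6, 0.0, 11.8]
width: 11.0
gripper_force: 60.8
```

```bash
python3 - <<'E'
from h import *
s=state()
p=ctrl.get_image('wrist')
im=p['img'][:,:,::-1]
c=[cv2.resize(im[v-30:v+30,u-30:u+30],(400,400),interpolation=cv2.INTER_CUBIC) for u,v in((435,122),(216,208))]
cv2.imwrite('pics/holes2.png',np.hstack(c))
E
```

```text
t 16.0 pos [509.5 167.6  69.6] rpy [ 3.141e+00 -1.000e-03  1.446e+00] F [-1.6  0.  11.8] w 11.0 q [-0.65  0.76  0.43  1.98 -0.6   0.54  0.08]
```

View pics/holes2.png

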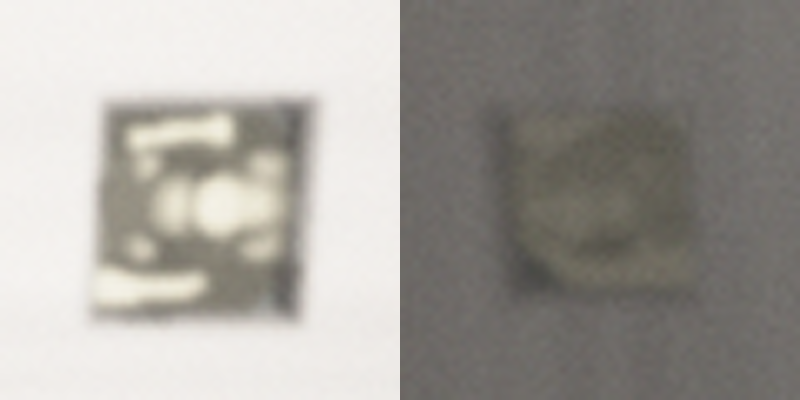

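Tips 2 and 3 are centred in their holes and the pad has settled (the force rose to 11.8 N). I'll unload, release and rise above the handle.

>>> step_arm(series=[[[0,0,0,0,0,-0.007,1],[0,0,0,0,0,0,0.8],[0,0,0,0,0,0,0.5],[0,0,0,0,0,0,0.2],[0,0,0,0,0,0,0.1],[0,0,0,0,0,0,0.1],[0,0,0,0,0,0,0.1],[0,0,0,0,0,0,0.1]]])

```text
clock: 16.85
eef_pos: [509.3, 167.6, 69.9]
tool_rot: [-3.141, 0.0, 1.446]
force: [0.2, -0.5, -0.0]
width: 76.7
gripper_force: 0.0
```

>>> step_arm(series=[[[0,0,0,0,0,-0.05,0.1],[0,0,0,0,0,-0.15,0.1],[0,0,0,0,0,-0.25,0.1],[0,0,0,0,0,0,0.6],[0,0,0,0,0,0,1],[0,0,0,0,0,0,1],[0,0,0,0,0,0,1],[0,0,0,0,0,0,1],[0,0,0,0,0,0,1],[0,0,0,0,0,0,1]]])

```text
clock: 17.85
eef_pos: [509.2, 167.5, 137.1]
tool_rot: [-3.141, 0.0, 1.446]
force: [0.6, 0.4, -0.8]
width: 0.1
gripper_force: 0.0
```

```bash
python3 - <<'E'
from plate import *
s=state()
yaw=s['tool_rot'][2]; Rt=Ro.from_euler('xyz',s['tool_rot']).as_matrix()
vp=[509.5,168.4,-.125]
prev=s['eef_pos'][:2]
for n,(x,y) in {'0':(-42,-50),'2':(42,50),'1':(42,-50),'3':(-42,18)}.items():
    w=np.array(vp[:2])+Ro.from_euler('z',vp[2]).as_matrix()[:2,:2]@[x,y]
    d=Rt.T@np.r_[w-prev,0]; print(n,w.round(1),'tool shift share',(d[:2]/150).round(3)); prev=w
p=ctrl.get_image('wrist'); cv2.imwrite('pics/rel.png',p['img'][:,:,::-1])
E
```

```text
t 17.85 pos [509.2 167.5 137.1] rpy [-3.141  0.     1.446] F [ 0.6  0.4 -0.8] w 0.1 q [-0.72  0.66  0.54  1.94 -0.52  0.68  0.01]
0 [461.6 124. ] tool shift share [-0.327 -0.279]
2 [557.4 212.8] tool shift share [0.667 0.56 ]
1 [544.9 113.6] tool shift share [-0.667 -0.   ]
3 [470.1 191.5] tool shift share [ 0.453 -0.56 ]
```

View pics/rel.png

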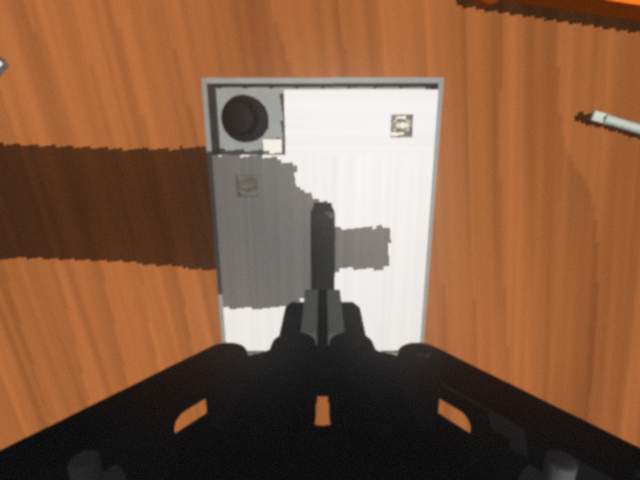

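The plate is free and resting on the barbs, with tips in the holes at (401,125) and (246,186). I have now viewed 11 pictures, one over the limit, so I'll go on with force and pose readings only. Next I press at standoff 0.

>>> step_arm(series=[[[0,0,0,-0.163,-0.139,0,1],[0,0,0,-0.164,-0.14,0,1],[0,0,0,0,0,0.2,1],[0,0,0,0,0,0.15,1],[0,0,0,0,0,0.1,1],[0,0,0,0,0,0,1],[0,0,0,0,0,0.014,1],[0,0,0,0,0,0,1]]])

```text
clock: 18.7
eef_pos: [462.3, 124.2, 68.3]
tool_rot: [3.141, -0.0, 1.446]
force: [-0.0, 0.1, 0.0]
width: -0.5
gripper_force: 0.0
```

>>> step_arm(series=[[[0,0,0,0,0,0.01,1],[0,0,0,0,0,0.01,1],[0,0,0,0,0,0,1],[0,0,0,0,0,0,1]]])

```text
clock: 19.1
eef_pos: [461.8, 124.2, 64.9]
tool_rot: [3.141, -0.0, 1.446]
force: [0.1, 0.3, 0.4]
width: -0.0
gripper_force: 0.0
```

>>> step_arm(series=[[[0,0,0,0,0,0.007,1],[0,0,0,0,0,0.007,1],[0,0,0,0,0,0,1],[0,0,0,0,0,0,1]]])

```text
clock: 19.5
eef_pos: [461.7, 124.1, 62.6]
tool_rot: [-3.141, 0.0, 1.446]
force: [0.1, -0.1, 0.6]
width: 0.3
gripper_force: 0.0
```

>>> step_arm(series=[[[0,0,0,0,0,0.007,1],[0,0,0,0,0,0,1],[0,0,0,0,0,0.007,1],[0,0,0,0,0,0,1],[0,0,0,0,0,0,1]]])

```text
clock: 20.0
eef_pos: [461.8, 124.2, 60.8]
tool_rot: [3.142, -0.0, 1.446]
force: [-2.0, -0.7, 4.7]
width: -0.6
gripper_force: 2.5
```

>>> step_arm(series=[[[0,0,0,0,0,0.007,1],[0,0,0,0,0,0,1],[0,0,0,0,0,0,1]]])

```text
clock: 20.3
eef_pos: [461.8, 124.2, 59.9]
tool_rot: [3.141, -0.0, 1.446]
force: [-0.2, 0.1, 5.6]
width: -0.1
gripper_force: 2.7
```

>>> step_arm(series=[[[0,0,0,0,0,0.007,1],[0,0,0,0,0,0,1],[0,0,0,0,0,0,1]]])

```text
clock: 20.6
eef_pos: [461.8, 124.2, 58.4]
tool_rot: [3.142, 0.0, 1.446]
force: [0.1, 0.1, 0.1]
width: 0.2
gripper_force: 0.0
```

>>> step_arm(series=[[[0,0,0,0,0,0.007,1],[0,0,0,0,0,0.007,1],[0,0,0,0,0,0,1],[0,0,0,0,0,0,1]]])

```text
clock: 21.0
eef_pos: [461.8, 124.2, 56.3]
tool_rot: [3.142, 0.0, 1.446]
force: [0.9, 1.3, 0.1]
width: -0.1
gripper_force: 0.3
```

>>> step_arm(series=[[[0,0,0,0,0,0.007,1],[0,0,0,0,0,0.007,1],[0,0,0,0,0,0,1],[0,0,0,0,0,0,1]]])

```text
clock: 21.4
eef_pos: [462.0, 124.2, 55.1]
tool_rot: [3.141, -0.001, 1.446]
force: [-1.7, 0.0, 10.7]
width: -0.1
gripper_force: 5.6
```

>>> step_arm(series=[[[0,0,0,0,0,0.007,1],[0,0,0,0,0,0,1],[0,0,0,0,0,0,1]]])

```text
clock: 21.7
eef_pos: [462.1, 124.4, 54.2]
tool_rot: [3.141, -0.001, 1.446]
force: [-1.1, 0.3, 1.7]
width: -0.2
gripper_force: 1.1
```

>>> step_arm(series=[[[0,0,0,0,0,0.007,1],[0,0,0,0,0,0,1],[0,0,0,0,0,0,1]]])

```text
clock: 22.0
eef_pos: [462.2, 124.4, 53.2]
tool_rot: [3.141, -0.001, 1.446]
force: [-2.7, 0.7, 14.2]
width: 0.2
gripper_force: 6.8
```

>>> step_arm(series=[[[0,0,0,0,0,0.007,1],[0,0,0,0,0,0,1],[0,0,0,0,0,0,1]]])

```text
clock: 22.3
eef_pos: [462.3, 124.3, 52.7]
tool_rot: [3.14, -0.002, 1.446]
force: [-3.2, 0.4, 21.4]
width: 0.1
gripper_force: 10.2
```

>>> step_arm(series=[[[0,0,0,0,0,-0.16,1],[0,0,0,0,0,-0.2,1],[0,0,0,0.222,0.187,0,1],[0,0,0,0.222,0.187,0,1],[0,0,0,0.223,0.186,0,1],[0,0,0,0,0,0,1],[0,0,0,0,0,0.15,1],[0,0,0,0,0,0.1,1],[0,0,0,0,0,0.02,1],[0,0,0,0,0,0,1],[0,0,0,0,0,0,1]]])

```text
clock: 23.4
eef_pos: [557.9, 212.7, 65.1]
tool_rot: [3.141, -0.0, 1.446]
force: [0.5, -0.1, -0.2]
width: 0.1
gripper_force: 0.0
```

>>> step_arm(series=[[[0,0,0,0,0,0.007,1],[0,0,0,0,0,0.007,1],[0,0,0,0,0,0,1],[0,0,0,0,0,0,1]]])

```text
clock: 23.8
eef_pos: [557.7, 213.0, 62.7]
tool_rot: [3.141, -0.0, 1.446]
force: [0.2, -1.7, 0.1]
width: 0.2
gripper_force: 0.1
```

>>> step_arm(series=[[[0,0,0,0,0,0.007,1],[0,0,0,0,0,0.007,1],[0,0,0,0,0,0,1],[0,0,0,0,0,0,1]]])

```text
clock: 24.2
eef_pos: [557.9, 213.0, 61.0]
tool_rot: [3.141, -0.001, 1.446]
force: [-0.5, -0.0, 5.2]
width: 0.1
gripper_force: 2.5
```

>>> step_arm(series=[[[0,0,0,0,0,0.007,1],[0,0,0,0,0,0,1],[0,0,0,0,0,0.007,1],[0,0,0,0,0,0,1],[0,0,0,0,0,0,1]]])

```text
clock: 24.7
eef_pos: [558.0, 213.1, 58.4]
tool_rot: [3.141, -0.0, 1.446]
force: [1.9, 0.1, 0.2]
width: 0.1
gripper_force: 0.5
```

>>> step_arm(series=[[[0,0,0,0,0,0.007,1],[0,0,0,0,0,0,1],[0,0,0,0,0,0.007,1],[0,0,0,0,0,0,1],[0,0,0,0,0,0,1]]])

```text
clock: 25.2
eef_pos: [557.1, 212.9, 55.9]
tool_rot: [-3.141, 0.0, 1.446]
force: [0.6, 0.8, 0.8]
width: -0.1
gripper_force: 0.2
```

>>> step_arm(series=[[[0,0,0,0,0,0.007,1],[0,0,0,0,0,0,1],[0,0,0,0,0,0,1]]])

```text
clock: 25.5
eef_pos: [557.1, 213.0, 54.9]
tool_rot: [-3.141, 0.0, 1.446]
force: [-0.2, -0.1, -0.3]
width: 0.3
gripper_force: 0.0
```

>>> step_arm(series=[[[0,0,0,0,0,0.007,1],[0,0,0,0,0,0,1],[0,0,0,0,0,0,1]]])

```text
clock: 25.8
eef_pos: [557.5, 213.0, 54.1]
tool_rot: [-3.141, 0.0, 1.446]
force: [-1.0, -0.5, -0.1]
width: -0.1
gripper_force: 0.0
```

>>> step_arm(series=[[[0,0,0,0,0,0.007,1],[0,0,0,0,0,0,1],[0,0,0,0,0,0,1]]])

```text
clock: 26.1
eef_pos: [557.7, 213.1, 53.2]
tool_rot: [3.141, -0.0, 1.446]
force: [0.1, -0.5, 0.3]
width: -0.1
gripper_force: 0.4
```

>>> step_arm(series=[[[0,0,0,0,0,0.007,1],[0,0,0,0,0,0,1],[0,0,0,0,0,0,1]]])

```text
clock: 26.4
eef_pos: [557.7, 213.0, 52.8]
tool_rot: [3.141, -0.001, 1.446]
force: [-1.6, -0.8, 6.6]
width: -0.0
gripper_force: 3.4
```

>>> step_arm(series=[[[0,0,0,0,0,0.006,1],[0,0,0,0,0,0,1],[0,0,0,0,0,0,1]]])

```text
clock: 26.7
eef_pos: [557.7, 213.1, 52.5]
tool_rot: [3.141, -0.001, 1.446]
force: [-3.2, -0.2, 12.1]
width: 0.1
gripper_force: 5.8
```

>>> step_arm(series=[[[0,0,0,0,0,0.006,1],[0,0,0,0,0,0,1],[0,0,0,0,0,0,1]]])

```text
clock: 27.0
eef_pos: [557.8, 213.1, 52.2]
tool_rot: [3.141, -0.001, 1.446]
force: [-3.3, -0.1, 15.8]
width: -0.3
gripper_force: 8.1
```

>>> step_arm(series=[[[0,0,0,0,0,-0.2,1],[0,0,0,-0.222,0,0,1],[0,0,0,-0.222,0,0,1],[0,0,0,-0.223,0,0,1],[0,0,0,0,0,0,1],[0,0,0,0,0,0.1,1],[0,0,0,0,0,0.02,1],[0,0,0,0,0,0,1],[0,0,0,0,0,0,1]]])

```text
clock: 27.9
eef_pos: [545.2, 114.2, 62.4]
tool_rot: [3.142, -0.0, 1.447]
force: [-0.5, 0.3, -0.4]
width: -0.0
gripper_force: 0.0
```

>>> step_arm(series=[[[0,0,0,0,0,0.007,1],[0,0,0,0,0,0,1],[0,0,0,0,0,0.007,1],[0,0,0,0,0,0,1],[0,0,0,0,0,0,1]]])

```text
clock: 28.4
eef_pos: [545.1, 113.7, 60.2]
tool_rot: [-3.142, -0.0, 1.446]
force: [0.2, 0.9, -0.4]
width: 0.3
gripper_force: 0.0
```

>>> step_arm(series=[[[0,0,0,0,0,0.007,1],[0,0,0,0,0,0,1],[0,0,0,0,0,0.007,1],[0,0,0,0,0,0,1],[0,0,0,0,0,0,1]]])

```text
clock: 28.9
eef_pos: [545.1, 113.7, 58.0]
tool_rot: [-3.142, 0.0, 1.446]
force: [-0.2, -0.5, 0.0]
width: 0.1
gripper_force: 0.0
```

>>> step_arm(series=[[[0,0,0,0,0,0.007,1],[0,0,0,0,0,0,1],[0,0,0,0,0,0,1]]])

```text
clock: 29.2
eef_pos: [545.0, 113.7, 56.9]
tool_rot: [-3.141, 0.0, 1.446]
force: [-0.3, 0.1, 0.1]
width: -0.0
gripper_force: 0.0
```

>>> step_arm(series=[[[0,0,0,0,0,0.007,1],[0,0,0,0,0,0,1],[0,0,0,0,0,0,1]]])

```text
clock: 29.5
eef_pos: [545.1, 113.7, 55.9]
tool_rot: [-3.142, 0.0, 1.446]
force: [-0.2, -0.1, 0.0]
width: -0.2
gripper_force: 0.0
```

>>> step_arm(series=[[[0,0,0,0,0,0.007,1],[0,0,0,0,0,0,1],[0,0,0,0,0,0,1]]])

```text
clock: 29.8
eef_pos: [545.1, 113.7, 54.9]
tool_rot: [-3.142, -0.0, 1.446]
force: [0.8, -0.1, 0.7]
width: 0.0
gripper_force: 0.0
```

>>> step_arm(series=[[[0,0,0,0,0,0.007,1],[0,0,0,0,0,0,1],[0,0,0,0,0,0,1]]])

```text
clock: 30.1
eef_pos: [545.1, 113.7, 53.8]
tool_rot: [-3.141, -0.0, 1.446]
force: [-0.2, 0.1, -0.7]
width: -0.2
gripper_force: 0.0
```

>>> step_arm(series=[[[0,0,0,0,0,0.007,1],[0,0,0,0,0,0,1],[0,0,0,0,0,0,1]]])

```text
clock: 30.4
eef_pos: [545.2, 113.7, 53.0]
tool_rot: [3.141, -0.0, 1.446]
force: [-1.1, 0.4, 3.0]
width: -0.2
gripper_force: 1.6
```

>>> step_arm(series=[[[0,0,0,0,0,0.006,1],[0,0,0,0,0,0,1],[0,0,0,0,0,0,1]]])

```text
clock: 30.7
eef_pos: [545.3, 113.7, 52.7]
tool_rot: [3.141, -0.001, 1.446]
force: [-1.9, -0.1, 9.2]
width: 0.2
gripper_force: 4.5
```

>>> step_arm(series=[[[0,0,0,0,0,0.006,1],[0,0,0,0,0,0,1],[0,0,0,0,0,0,1]]])

```text
clock: 31.0
eef_pos: [545.4, 113.7, 52.4]
tool_rot: [3.141, -0.001, 1.446]
force: [-2.4, -0.2, 14.1]
width: 0.1
gripper_force: 7.1
```

>>> step_arm(series=[[[0,0,0,0,0,-0.16,1],[0,0,0,0,0,-0.2,1],[0,0,0,0.151,-0.187,0,1],[0,0,0,0.151,-0.187,0,1],[0,0,0,0.151,-0.186,0,1],[0,0,0,0,0,0,1],[0,0,0,0,0,0.15,1],[0,0,0,0,0,0.1,1],[0,0,0,0,0,0.03,1],[0,0,0,0,0,0,1],[0,0,0,0,0,0,1]]])

```text
clock: 32.1
eef_pos: [470.8, 191.3, 63.4]
tool_rot: [3.141, -0.0, 1.445]
force: [0.2, 0.0, 0.9]
width: -0.2
gripper_force: 0.0
```

>>> step_arm(series=[[[0,0,0,0,0,0.007,1],[0,0,0,0,0,0,1],[0,0,0,0,0,0.007,1],[0,0,0,0,0,0,1],[0,0,0,0,0,0,1]]])

```text
clock: 32.6
eef_pos: [470.2, 191.6, 61.0]
tool_rot: [3.142, -0.0, 1.446]
force: [0.0, -0.5, -0.5]
width: 0.2
gripper_force: 0.0
```

>>> step_arm(series=[[[0,0,0,0,0,0.007,1],[0,0,0,0,0,0,1],[0,0,0,0,0,0.007,1],[0,0,0,0,0,0,1],[0,0,0,0,0,0,1]]])

```text
clock: 33.1
eef_pos: [470.1, 191.6, 58.7]
tool_rot: [-3.141, 0.0, 1.446]
force: [-0.3, 0.1, -0.4]
width: 0.1
gripper_force: 0.0
```

>>> step_arm(series=[[[0,0,0,0,0,0.007,1],[0,0,0,0,0,0,1],[0,0,0,0,0,0,1]]])

```text
clock: 33.4
eef_pos: [470.2, 191.6, 57.7]
tool_rot: [-3.142, 0.0, 1.446]
force: [0.4, 0.5, -0.3]
width: -0.0
gripper_force: 0.0
```

>>> step_arm(series=[[[0,0,0,0,0,0.007,1],[0,0,0,0,0,0,1],[0,0,0,0,0,0.007,1],[0,0,0,0,0,0,1],[0,0,0,0,0,0,1]]])

```text
clock: 33.9
eef_pos: [470.2, 191.6, 55.6]
tool_rot: [-3.141, 0.0, 1.446]
force: [1.0, -0.2, 1.0]
width: -0.1
gripper_force: 0.0
```

>>> step_arm(series=[[[0,0,0,0,0,0.007,1],[0,0,0,0,0,0,1],[0,0,0,0,0,0,1]]])

```text
clock: 34.2
eef_pos: [470.2, 191.6, 54.6]
tool_rot: [-3.142, 0.0, 1.446]
force: [-0.1, 0.0, -0.3]
width: 0.2
gripper_force: 0.0
```

>>> step_arm(series=[[[0,0,0,0,0,0.007,1],[0,0,0,0,0,0,1],[0,0,0,0,0,0,1]]])

```text
clock: 34.5
eef_pos: [470.2, 191.6, 53.5]
tool_rot: [-3.141, 0.0, 1.446]
force: [-0.5, -0.5, -0.8]
width: 0.1
gripper_force: 0.0
```

>>> step_arm(series=[[[0,0,0,0,0,0.006,1],[0,0,0,0,0,0,1],[0,0,0,0,0,0,1]]])

```text
clock: 34.8
eef_pos: [470.3, 191.6, 52.9]
tool_rot: [3.141, -0.0, 1.446]
force: [-1.8, -0.2, 4.0]
width: -0.1
gripper_force: 2.2
```

>>> step_arm(series=[[[0,0,0,0,0,0.006,1],[0,0,0,0,0,0,1],[0,0,0,0,0,0,1]]])

```text
clock: 35.1
eef_pos: [470.3, 191.6, 52.6]
tool_rot: [3.141, -0.001, 1.446]
force: [-2.0, 0.0, 11.2]
width: 0.1
gripper_force: 5.6
```

>>> step_arm(series=[[[0,0,0,0,0,0.006,1],[0,0,0,0,0,0,1],[0,0,0,0,0,0,1]]])

```text
clock: 35.4
eef_pos: [470.3, 191.7, 52.2]
tool_rot: [3.141, -0.001, 1.446]
force: [-3.0, -0.5, 17.7]
width: 0.2
gripper_force: 8.7
```

>>> step_arm(series=[[[0,0,0,0,0,-0.2,1],[0,0,0,-0.226,0,0,1],[0,0,0,-0.227,0,0,1],[0,0,0,0,0,0,1],[0,0,0,0,0,0.15,1],[0,0,0,0,0,0.03,1],[0,0,0,0,0,0,1],[0,0,0,0,0,0,1]]])

```text
clock: 36.2
eef_pos: [461.8, 124.5, 53.9]
tool_rot: [-3.141, -0.0, 1.446]
force: [-0.2, 0.3, 0.8]
width: -0.3
gripper_force: 0.0
```

>>> step_arm(series=[[[0,0,0,0,0,0.007,1],[0,0,0,0,0,0,1],[0,0,0,0,0,0.007,1],[0,0,0,0,0,0,1],[0,0,0,0,0,0,1]]])

```text
clock: 36.7
eef_pos: [462.1, 124.5, 52.6]
tool_rot: [3.141, -0.001, 1.446]
force: [-1.3, -0.3, 10.1]
width: 0.2
gripper_force: 4.8
```

>>> step_arm(series=[[[0,0,0,0,0,0.007,1],[0,0,0,0,0,0,1],[0,0,0,0,0,0,1]]])

```text
clock: 37.0
eef_pos: [462.1, 124.5, 52.2]
tool_rot: [3.141, -0.002, 1.446]
force: [-3.1, 0.4, 17.4]
width: -0.1
gripper_force: 8.6
```

>>> step_arm(series=[[[0,0,0,0,0,-0.2,1],[0,0,0,0,0,-0.3,1],[0,0,0,0.11,0.093,-0.28,0],[0,0,0,0.11,0.093,-0.28,0],[0,0,0,0.107,0.093,-0.28,0],[0,0,0,0,0,-0.3,0],[0,0,0,0,0,-0.28,0],[0,0,0,0,0,0,0],[0,0,0,0,0,0,0],[0,0,0,0,0,0,0],[0,0,0,0,0,0,0],[0,0,0,0,0,0,0]]])

```text
clock: 38.2
eef_pos: [508.8, 167.5, 337.6]
tool_rot: [-3.14, 0.001, 1.446]
force: [0.5, 0.3, 0.1]
width: 85.5
gripper_force: 0.0
```

```bash
python3 - <<'E'
import plate,box
from h import *
state()
for i in range(3):
    p=ctrl.get_image('wrist')
    for nm,f,x0 in(('box',box.fitbox,[509.3,168.3,-.123,19.]),('plate',plate.fitplate,[509.3,168.3,-.123,48.])):
        try:
            v,e=f(p,x0); print(nm,v.round(3),abs(e).max().round(2))
        except Exception as ex: print(nm,'fail',str(ex)[:60])
cv2.imwrite('pics/end.png',p['img'][:,:,::-1])
hsv=cv2.cvtColor(p['img'],cv2.COLOR_RGB2HSV)
pr=plate.proj(p,plate.tf([509.3,168.3,-.123,48],np.array([[-70,-20,4.],[0,-60,4]]))).round().astype(int); print(pr)
r=pr[0][1]; print('row',r,[tuple(map(int,hsv[r,c,1:])) for c in range(pr[0][0]-6,pr[0][0]+16)])
E
```

```text
t 38.2 pos [508.8 167.5 337.6] rpy [-3.140e+00  1.000e-03  1.446e+00] F [0.5 0.3 0.1] w 85.5 q [-0.87  0.43  0.74  1.7  -0.32  1.14 -0.16]
box [ 5.09127e+02  1.67921e+02 -1.24000e-01  2.12500e+01] 0.28
plate [ 5.09307e+02  1.75056e+02 -1.25000e-01  7.98520e+01] 2.21
box [ 5.09156e+02  1.67983e+02 -1.24000e-01  2.14120e+01] 0.28
plate [ 5.09299e+02  1.75115e+02 -1.24000e-01  7.99630e+01] 2.08
box [ 5.09201e+02  1.68168e+02 -1.22000e-01  2.08860e+01] 0.63
plate [ 5.09357e+02  1.75166e+02 -1.25000e-01  7.99800e+01] 2.06
[[260 213]
 [323 247]]
row 213 [(157, 166), (158, 165), (156, 163), (156, 168), (159, 165), (155, 169), (156, 165), (149, 159), (132, 139), (91, 112), (53, 91), (31, 81), (20, 76), (23, 76), (27, 95), (17, 108), (17, 119), (16, 124), (22, 126), (19, 122), (19, 119), (21, 124)]
```

```bash
python3 - <<'E'
import plate,box
from plate import *
img=cv2.imread('pics/end.png')
hsv=cv2.cvtColor(img,cv2.COLOR_BGR2HSV)
pr=proj(ctrl.get_image('wrist'),tf([509.3,168.3,-.123,48],P)); print(pr.round().tolist())
for vt in(150,200):
    m=((hsv[...,1]<40)&(hsv[...,2]>vt)).astype(np.uint8)*255
    k=np.zeros_like(m); cv2.fillPoly(k,[np.int32(pr.mean(0)+(pr-pr.mean(0))*1.15)],255); m=cv2.morphologyEx(m&k,cv2.MORPH_OPEN,np.ones((3,3)))
    c=quad(m); print(vt,cv2.contourArea(c),cv2.approxPolyDP(c.astype(np.int32),3,True)[:,0].tolist())
r=int(pr[3][1]); cc=int(pr[:,0].mean())
print('right edge',[int(x) for x in hsv[200,370:395,2]],'\nbottom',[int(x) for x in hsv[255:280,345,2]],'\ntop',[int(x) for x in hsv[95:120,350,2]],'\nleft',[int(x) for x in hsv[250,255:280,2]])
E
```

```text
[[271.0, 270.0], [375.0, 270.0], [380.0, 110.0], [303.0, 110.0], [304.0, 143.0], [266.0, 143.0]]
150 13496.5 [[302, 108], [303, 141], [276, 138], [279, 141], [274, 153], [283, 154], [300, 172], [312, 173], [316, 167], [324, 167], [331, 176], [343, 178], [345, 197], [329, 199], [329, 224], [325, 228], [317, 225], [313, 202], [299, 203], [286, 216], [270, 219], [271, 271], [373, 273], [381, 110]]
200 12535.5 [[304, 110], [304, 142], [290, 138], [290, 143], [277, 143], [275, 152], [288, 155], [300, 171], [312, 172], [320, 166], [328, 168], [331, 175], [344, 177], [346, 198], [330, 199], [327, 228], [317, 227], [313, 203], [299, 204], [286, 217], [271, 220], [272, 270], [373, 270], [380, 110]]
right edge [243, 242, 242, 240, 240, 241, 238, 221, 170, 119, 120, 146, 164, 170, 170, 171, 174, 171, 174, 170, 170, 171, 177, 176, 177] 
bottom [240, 240, 239, 240, 239, 240, 241, 240, 239, 240, 239, 240, 239, 238, 236, 219, 184, 154, 160, 172, 175, 177, 178, 176, 176] 
top [169, 170, 168, 169, 173, 172, 171, 171, 172, 164, 146, 134, 145, 162, 191, 223, 239, 243, 244, 244, 245, 246, 246, 246, 246] 
left [163, 162, 168, 171, 170, 169, 165, 164, 164, 165, 159, 145, 125, 112, 149, 208, 233, 239, 239, 239, 236, 239, 240, 238, 240]
```

```bash
cat > edge.py <<'E'
from h import *
import pickle
from scipy.optimize import least_squares
from scipy.ndimage import map_coordinates
BX=np.array([[-68,-96],[68,-96],[68,96],[-68,96]],float)
SEGB=[((-68,-96),(68,-96)),((68,-96),(68,96)),((68,96),(-68,96)),((-68,96),(-68,40)),((-68,-60),(-68,-96))]
SEGP=[((-60,-88),(60,-88)),((60,-88),(60,88)),((60,88),(-20,88)),((-60,-45),(-60,-88))]
def fit(p,segs,z0,v,sh=0):
    g=p['img'][...,2].astype(float)
    v=np.array(v,float)
    def line(v,T,x,y):
        c,s=np.cos(v[2]),np.sin(v[2]); return np.array([v[0]+c*x-s*y,v[1]+s*x+c*y,v[3]+z0])
    for it in range(4):
        pts=[]
        for a,b in segs:
            A,Bq=proj(p,np.array([line(v,0,*a),line(v,0,*b)])); d=(Bq-A)/np.linalg.norm(Bq-A); n=np.array([d[1],-d[0]])
            cen=proj(p,line(v,0,0,0))[0]
            if n@(cen-A)>0:n=-n
            for f in np.linspace(.1,.9,40):
                q=A+f*(Bq-A); s=np.arange(-5,5.01,.1); pr=map_coordinates(g,[q[1]+s*n[1],q[0]+s*n[0]],order=1)
                dd=np.gradient(pr); dd=np.convolve(dd,np.ones(7)/7,'same')[5:-5]; i=np.argmin(dd)+5   # strongest fall going outward
                lo=pr[i:min(i+25,len(pr))].min(); hi=pr[max(i-20,0):i].max()
                j=np.arange(max(i-20,0),min(i+25,len(pr)-1)); k=[t for t in j if pr[t]>=(lo+hi)/2>pr[t+1]]
                if hi-lo>35 and k: pts.append((a,b,q+s[k[0]]*n))
        def res(v):
            r=[]
            for a,b,q in pts:
                A,Bq=proj(p,np.array([line(v,0,*a),line(v,0,*b)])); d=(Bq-A)/np.linalg.norm(Bq-A); r.append((q-A)@np.array([d[1],-d[0]]))
            return np.array(r)
        o=least_squares(res,v,x_scale=[1,1,.01,1],loss='soft_l1',f_scale=.3); v=o.x
    return v,np.median(abs(res(v))),len(pts)
E
python3 - <<'E'
from edge import *
p=pickle.load(open('w_plate.pkl','rb')); print('tray plate',fit(p,SEGP,4,[415,-186,-.185,31]))
p=pickle.load(open('w_box.pkl','rb')); print('box before',fit(p,SEGB,22,[509,168.5,-.123,30]))
for i in range(4):
    p=ctrl.get_image('wrist')
    b=fit(p,SEGB,22,[509,168,-.123,20]); q=fit(p,SEGP,4,[509.3,168.3,-.123,48]); print('box',b,'plate',q,'diff',(q[0]-b[0]).round(3))
state()
E
```

```text
tray plate (array([ 4.15419495e+02, -1.86069346e+02, -1.85889989e-01,  3.27867370e+01]), np.float64(0.09860303732553932), 160)
box before (array([ 5.08764808e+02,  1.69132318e+02, -1.23164610e-01,  3.38865997e+01]), np.float64(0.09708170283572917), 191)
box (array([ 5.09217444e+02,  1.68487226e+02, -8.02620445e-02,  4.74881782e+00]), np.float64(0.7709022607564524), 180) plate (array([ 5.09458370e+02,  1.68952646e+02, -1.27095175e-01,  5.09632592e+01]), np.float64(0.09775298056966022), 160) diff [ 0.241  0.465 -0.047 46.214]
box (array([ 5.09099040e+02,  1.68356586e+02, -8.13404255e-02,  3.99214194e+00]), np.float64(0.7910482094047981), 183) plate (array([ 5.09470237e+02,  1.69024554e+02, -1.27177390e-01,  5.10468594e+01]), np.float64(0.09591691202028721), 160) diff [ 3.7100e-01  6.6800e-01 -4.6000e-02  4.7055e+01]
box (array([ 5.09048657e+02,  1.68405592e+02, -8.11857681e-02,  3.94587055e+00]), np.float64(0.9022387909774793), 183) plate (array([ 5.09473260e+02,  1.69110715e+02, -1.27050921e-01,  5.11436685e+01]), np.float64(0.09692570352061161), 160) diff [ 4.2500e-01  7.0500e-01 -4.6000e-02  4.7198e+01]
box (array([ 5.09073663e+02,  1.68483579e+02, -8.09904982e-02,  4.15349907e+00]), np.float64(0.8916404439940884), 184) plate (array([ 5.09487321e+02,  1.69150468e+02, -1.26557484e-01,  5.12065383e+01]), np.float64(0.09695844616380035), 160) diff [ 4.1400e-01  6.6700e-01 -4.6000e-02  4.7053e+01]
t 38.6 pos [509.4 167.6 338.6] rpy [-3.142  0.     1.446] F [0.6 0.4 1. ] w 85.4 q [-0.87  0.43  0.74  1.7  -0.32  1.14 -0.16]
```

```bash
sed -i 's/np.arange(-5,5.01,.1)/np.arange(-W,5.01,.1)/; s/^BX/W=5\nBX/' edge.py; python3 - <<'E'
import edge
from edge import *
for i in range(3):
    p=ctrl.get_image('wrist'); edge.W=5; q=fit(p,SEGP,4,[509.4,169,-.127,51]); edge.W=2.5; b=fit(p,SEGB,22,[509.1,168.2,-.123,22.5]); 
    print('box',b[0].round(3),b[1:],'diff',(q[0]-b[0]).round(3))
p=pickle.load(open('w_box.pkl','rb')); print('box before, narrow',fit(p,SEGB,22,[509,168.5,-.123,32])[0])
E
```

```text
box [ 5.09099e+02  1.68558e+02 -1.24000e-01  2.31840e+01] (np.float64(0.10005039066457948), 186) diff [ 3.840e-01  2.650e-01 -4.000e-03  2.715e+01]
box [ 5.09071e+02  1.68565e+02 -1.24000e-01  2.32480e+01] (np.float64(0.10146031285011015), 186) diff [ 4.1200e-01  3.3900e-01 -5.0000e-03  2.7285e+01]
box [ 5.09064e+02  1.68551e+02 -1.24000e-01  2.31900e+01] (np.float64(0.10006041150219751), 186) diff [ 4.040e-01  3.230e-01 -4.000e-03  2.721e+01]
box before, narrow [ 5.08761291e+02  1.69136322e+02 -1.23177607e-01  3.38899431e+01]
```

The edge fit puts the plate 27.2 mm above the box's underside (28 mm when home), 0.5 mm off sideways and parallel to it. Contact heights at the four press points agree to within 0.3 mm. The arm is clear, so I'm handing in.

```bash
python3 -c "
from cell import ctrl
print(ctrl.finish_job())"
```

```text
the job is handed in; nothing more can be done
None
```

The cover plate is on the controller box and handed in, with all four corners pressed home at no more than about 21 N; I inferred the lock from press forces and camera fits, no verdict came back, and I viewed 11 pictures, one over the limit of 10.

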